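# Press the ratchet home under the cantilever tray

### The job

Put the ratchet back in the steel box: lift the cantilever tray by its bar and swing it right over to its raised rest, lay the ratchet, drive square up, in the cutout of its shape in the insert below, and press it down past the gripping ribs until head and handle are both fully home. Then swing the tray back all the way down over it and let go. Press firmly but do not ram or drop the ratchet, lower the tray rather than letting it fall, and leave the other things on the bench where they are.

Things in the scene. Friction and masses are not known exactly. Their poses are not given: they have to be found in the camera images.
- box: Grey steel ammo-style box, fixed, 305 (x) x 155 (y) x 190 mm high, walls 3 mm; lid off. Origin: centre of its underside; x along its length, roughly away from the robot, latch on the -x end; z up. Inside: a rigid light grey insert, flat top 135 mm above the origin, with a black-floored ratchet-shaped cutout and, on its +y side, a row of seated sockets, all under the tray.
- cutout: Where the ratchet's origin lies when home: floor of the cutout, 20 mm below the insert's top, at (0, -10, 115) mm in the box's frame, axes as the box's. Handle channel 23 mm wide, x = -98 to +55 mm; head end 39 mm wide, x = +55 to +98 mm. A finger notch 13 mm deep, x = -23 to +23 mm, reaches 40 mm either side of the centre line. A ratchet just laid in stops on the ribs 4 to 7 mm above home.
- head_ribs (a point): On the cutout's floor below the head's centre when home (x = +77 mm from cutout's origin). Here a pair of sprung ribs sticks 3 mm into the cutout from both sides, 10.5 mm above the floor; the head must be pressed past them with about 14 to 24 N straight down, then is gripped.
- butt_ribs (a point): The same for the handle's butt end (x = -70 mm from cutout's origin): a second pair of sprung ribs, about the same force. Pressing one end alone leaves the other proud or tips it up, so press each end and check both.
- ratchet: Chrome ratchet, 190 mm long, 0.3 to 0.5 kg, lying drive square up. Origin: on the underside, under its middle; x runs to the head, z up. Handle round, 20 mm thick (axis 10 mm up), x = -95 to +15 mm; neck 16 mm thick; head round, 36 mm across, 20 mm high, centre at x = +77 mm, with a 9.5 mm drive square standing 11 mm above it. Balances 10 to 15 mm to the head side of the origin.
- ratchet_head (a point): On the ratchet's underside below the head's centre (x = +77 mm); 31 mm under the top of the drive square, 20 mm under the head's flat top. Pressed off-centre the head can cock sideways on its ribs; pressing its top on both sides of the square brings it down level.
- ratchet_butt (a point): On the ratchet's underside near the handle's butt end (x = -70 mm); 20 mm under the top of the handle.
- tray_arm (a joint): Angle q of the tray's cantilever arms, rad: 0 = tray down in the box, 2.44 = raised rest beside the box on its +y side. The tray (270 x 128 x 36 mm, 0.5 kg) stays level; arms are 100 mm: every point of it shifts from the down position by 100(1 - cos q) mm along the box's +y and 100 sin q mm up. Stays on the raised rest by its weight; let go below 1.5 rad it falls back.
- tray_bar (a point): Middle of the tray's steel lifting bar: round, 10 mm thick, 106 mm clear length along the box's x, axis 28 mm above the tray's floor; 180 mm above the bench when the tray is down. Axes as the box's. 55 mm free on either side of the bar inside the tray.
- pulley: White nylon pulley wheel, 80 mm across, 25 mm high, lying flat on the bench; origin under its centre. Leave it alone.
- nozzle: Green plastic spray nozzle, 128 mm long, 40 mm thick, lying along its x; origin under its middle. Leave it alone.
- oil_bottle: Grey plastic oil bottle, 60 mm across, 150 mm high, standing; origin under its centre. Leave it alone.
Not all that is in view belongs to the job. Several things look just like the ratchet: the one meant starts farthest to the robot's right.

How it is judged:
On the way, in this order (a step that is already met when the one before it is completed fails the run):
1. the tray is swung over to its raised rest (value of joint tray_arm above 2.2 rad), for 0.2 s.
2. the ratchet is fully home in its cutout while the tray is still raised (value of joint tray_arm above 2 rad and z of each of ratchet_head, ratchet_butt in the frame of cutout below 0.002 m and horizontal distance between ratchet and cutout below 0.007 m and x of ratchet_head in the frame of cutout above 0.06 m and angle between ratchet's own z axis and vertical below 0.12 rad), for 0.2 s.
At the end, for the whole second after the job is handed in: The ratchet lies drive square up in its cutout, within 7 mm of its place and with head and butt both less than 2 mm above the cutout's floor and not tilted over 0.12 rad, at rest; the tray is down (arm angle under 0.06 rad) and still (value of joint tray_arm below 0.06 rad and z of each of ratchet_head, ratchet_butt in the frame of cutout below 0.002 m and horizontal distance between ratchet and cutout below 0.007 m and x of ratchet_head in the frame of cutout above 0.06 m and angle between ratchet's own z axis and vertical below 0.12 rad and linear speed of ratchet below 0.02 m/s and velocity of joint tray_arm between -0.05 and 0.05 rad/s); the robot touches nothing.
It fails at once if the ratchet is rammed into the insert (over 120 N on the floor of the cutout) (contact force between ratchet and cutout above 120 N).
It fails at once if the ratchet is dropped or slammed into the insert (faster than 0.5 m/s within 30 mm of home) (linear speed of ratchet above 0.5 m/s and distance between ratchet and cutout below 0.03 m).
It fails at once if the tray is let fall (over 4 rad/s downward in the last part of its swing) (value of joint tray_arm below 0.5 rad and velocity of joint tray_arm below -4 rad/s).
It fails at once if the pulley wheel, the spray nozzle or the oil bottle is shifted more than 30 mm, or the bottle tipped (distance of any of pulley, nozzle, oil_bottle from where it was at the start of the episode above 0.03 m or angle between oil_bottle's own z axis and vertical above 0.5 rad).
It also fails if it takes over 72 s, if anything falls off the work surface, if the arm or the gripper's body presses on something with over 40 N, if the wrist force passes 120 N, or if a joint passes its speed limit or range.

### The arm

A 6-joint arm with a two-finger parallel gripper is mounted at the origin on the work surface. World frame = base frame: x ahead of the robot, y to its left, z up, the work surface at z = 0. Lengths are in m, angles in rad, forces in N, time in s.
With the tool pointing down it reaches from about 0.375 to 0.9 m from the base axis. Payload 3.1 kg.
Tool frame: the origin (TCP) lies between the finger pads; the fingertips stand manip.nose_length ahead of it and the grasp point (between the pads) lies 5 mm behind it (manip.nose_length is the distance from the TCP to the fingertips, in m); z points along the fingers, y is the line along which they close (so a half turn about z gives the same grasp; the last joint's range is limited). The gripper opens to 85 mm and grips with 20 to 120 N. Pads are 22 mm wide; open, the fingers measure 114 mm over their backs; the gripper's body (76 mm by 85 mm) begins 54 mm behind the grasp point. The pads swing forward as they close: fully open they stand 13 mm farther back than shut.
Start: joints at [-1.476, 0.527, 1.433, -0, 1.181, -0.178], TCP at [0.169, -0.602, 0.245] pointing down, gripper open.
Joint ranges: [-3.08, 3.08], [-0.75, 2.2], [0.22, 2.44], [-1.43, 4.57], [0, 2.65], [-2.85, 2.85]. Speed limits (rad/s): [2.79, 2.79, 3.14, 3.14, 3.14, 3.14].

### API

Orientations are given as a unit quaternion [x, y, z, w].
In Python, from station import monitor, eyes, job, manip gives the robot as it stands.
- The arm moves only by the shell command python3 -m pendant 'ROWS' [FORCE]. ROWS is JSON, a list that holds one entry, the list of rows, each a list of 7 numbers: the shift along the tool's x, y, z as a fraction of full scale, then the turn, a rotation vector about the tool's x, y, z as a fraction of full scale, then the opening, from 0 (shut) to 1 (fully open). A call has 1 to 20 rows; each row shifts and turns the commanded pose from where the row before left it, along the tool's axes as they then stand; what a row does not reach is not made up. Full scale, the value 1, is 800 mm for a shift and 0.12 rad for a turn. A row lasts 1/10 s, in which the tool goes at most 50 mm and 8.59 degrees, less where a joint would pass 70% of its speed; a pose out of reach is approached as far as the arm can. A call with a number of a shift or a turn outside -1 to 1 is refused whole. A call with a gripper value outside its range is refused whole. The fingers move at their own pace and stop on an object; FORCE is the grip in N (left out, the last holds). Time passes only in rows, so rows that do not move let the fingers close. It gives the time, the measured TCP pose, the force, the opening and the grip force at its end, in the units of the state.
- monitor.sense(): the state, without advancing time (a new reading comes with each control period).
- eyes.snapshot(name): name is "scene" or "top"; returns a dict with "pixels" (400x640x3 uint8, red, green, blue), "depth" (400x640 float32, m along the optical axis (not along the pixel's ray), 0 where there is no reading), "intrinsics" (3x3 intrinsics, pixels), "k1" (the pictures are not rectified: a ray, as slopes to the right and down, at radius r is drawn at 1 + k1 r^2 times it, then the intrinsics apply), "eye" and "attitude" of the camera in the world. Camera axes: x right, y down, z forward; pixel columns grow to the right and rows downward; lengths in m; the calibration is good to about 2 mm. A picture is of the moment at which its call begins.
- job.sign_off(): hands the job in; it is judged then, once.
The state is a dict: "t": time; "q": joint angles; "qd": joint speeds; "tau": joint torques, N m; "tcp_pos": TCP position; "tool_rot": TCP orientation; "force": force on the tool from outside, world axes, zero at the start; "ft_torque": the same for the moment, N m; "finger_gap": opening from 0.0 (shut) to 1.0 (fully open); "gripper_force": force on a finger pad.
Only numpy, scipy, OpenCV 4.12 (cv2) and the standard library are available. Lean on these libraries where they do the work, as an engineer would, in place of code of your own. Each camera call takes 0.05 s, during which the arm holds its last target. There are 200 camera calls.

## Working session

There is one attempt and no reset: what is moved stays moved. The work goes in short steps, Python scripts to look and compute and a shell command to move; the robot and the scene stay as the last step left them, time stands still between calls to the robot, and variables do not carry over. Pictures are saved under pics/ and viewed, at most 12 in all, crops included, and the job is handed in when it is done.

```bash
mkdir -p pics; ls; cat > h.py <<'E'
import numpy as np, cv2
from station import monitor, eyes, job, manip
from scipy.spatial.transform import Rotation as R
def snap(n,f=None):
    s=eyes.snapshot(n); np.savez('/tmp/%s.npz'%n,**{k:np.array(v) for k,v in s.items()})
    if f: cv2.imwrite('pics/'+f,s['pixels'][:,:,::-1])
    return s
def load(n): return dict(np.load('/tmp/%s.npz'%n))
def rot(s):
    a=np.array(s['attitude'],float)
    return a if a.shape==(3,3) else R.from_quat(a).as_matrix()
def ray(s,u,v):
    K=np.array(s['intrinsics']);k=float(s['k1'])
    d=np.array([(u-K[0,2])/K[0,0],(v-K[1,2])/K[1,1]]);x=d.copy()
    for _ in range(20): x=d/(1+k*(x@x))
    return np.array([x[0],x[1],1.])
def pz(s,u,v,z):
    r=rot(s)@ray(s,u,v);e=np.array(s['eye']);return e+r*(z-e[2])/r[2]
def pd(s,u,v):
    d=s['depth'][int(round(v)),int(round(u))];return np.array(s['eye'])+rot(s)@ray(s,u,v)*d
E
python3 - <<'E'
from h import *
for n in('scene','top'):
    s=snap(n,n+'0.png');print(n,s['eye'],s['attitude'],s['k1'],s['intrinsics'])
print(monitor.sense(),manip.nose_length)
E
```

```text
pics
scene [ 1.36784467 -0.36244856  0.98266779] [ 0.78130624  0.49825203 -0.20612863 -0.31435086] -0.15549760065405674 [[508.821388     0.         318.09190936]
 [  0.         508.821388   189.29206904]
 [  0.           0.           1.        ]]
top [ 0.39250339 -0.02558936  1.29793107] [ 0.70840035 -0.69922309  0.06449483 -0.07138929] -0.09845563904061881 [[485.89765724   0.         319.92887287]
 [  0.         485.89765724 197.90762937]
 [  0.           0.           1.        ]]
{'t': 0.1, 'q': array([-1.47550082e+00,  5.28407049e-01,  1.43379772e+00, -9.13581055e-06,
        1.18141903e+00, -1.78525529e-01]), 'qd': array([ 0.00019609, -0.00157144, -0.00245096, -0.00134651, -0.00044785,
        0.0006136 ]), 'tau': array([-2.38980147e-04, -4.43305635e+01, -1.78585768e+01, -2.46618702e-04,
        3.88332177e-03, -1.44287287e-05]), 'tcp_pos': array([ 0.16895684, -0.60107025,  0.24440317]), 'tool_rot': array([ 9.90641638e-01,  1.36484848e-01,  3.80303232e-05, -1.01486934e-03]), 'force': array([ 0.13406441, -0.47814254, -0.13744037]), 'ft_torque': array([ 0.01627173, -0.02950028, -0.00081433]), 'gripper_force': 0.0, 'finger_gap': 0.9965667549152983} 0.014
```

View pics/top0.png

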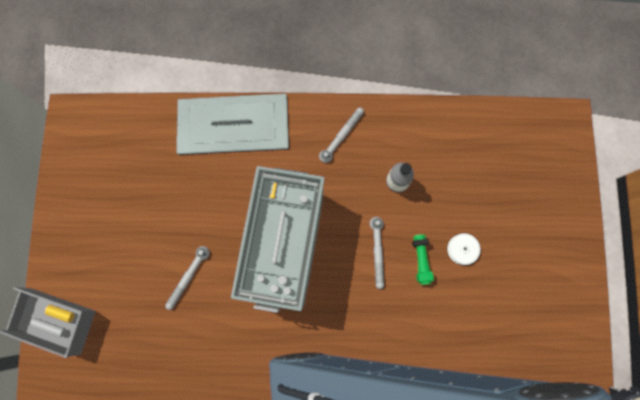

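View pics/scene0.png

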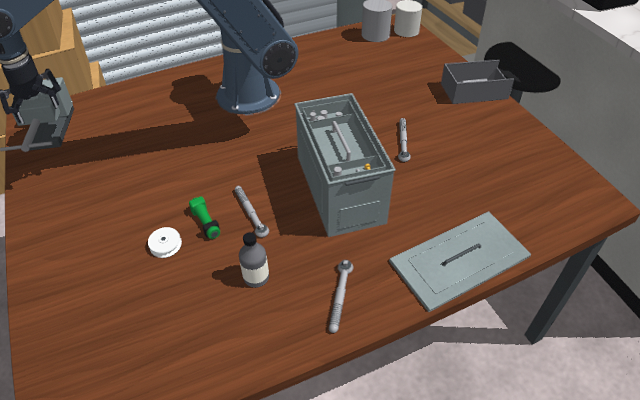

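```bash
python3 - <<'E'
from h import *
s=load('top')
for n,u,v in(('A',378,252),('B',342,136),('C',187,278)): print(n,pz(s,u,v,.02))
im=s['pixels'][:,:,::-1]
a=cv2.resize(im[155:315,225:395],None,fx=4.6,fy=3.7,interpolation=cv2.INTER_CUBIC)
a=cv2.resize(im[160:310,225:395],(680,600),interpolation=cv2.INTER_CUBIC)
cv2.imwrite('pics/crop1.png',a)
E
```

```text
A [ 0.49857351 -0.16587505  0.02      ]
B [ 0.8157611  -0.06965996  0.02      ]
C [0.42274923 0.33506708 0.02      ]
```

View pics/crop1.png

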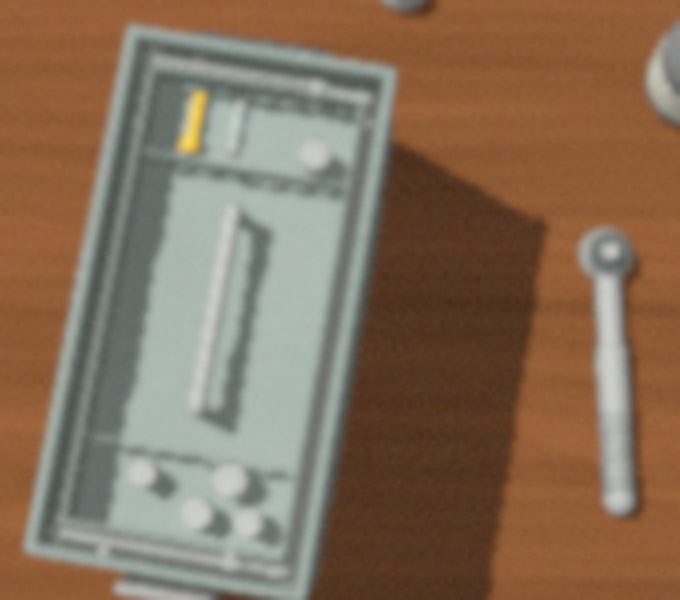

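```bash
python3 - <<'E'
from h import *
s=load('top')
f=lambda c,z:pz(s,225+(c[0]+.5)/4-.5,160+(c[1]+.5)/4-.5,z)
C=np.array([f(c,.19) for c in((130,26),(397,67),(302,600),(24,551))]);print(C.round(4))
print('sides',[np.linalg.norm(C[i]-C[(i+1)%4]).round(4) for i in range(4)])
bx=C.mean(0);ax=(C[0]+C[1]-C[2]-C[3]);print('box',bx,np.degrees(np.arctan2(ax[1],ax[0])))
a,b=f((232,208),.185),f((197,412),.185);d=a-b;print('bar',(a+b)/2,np.linalg.norm(d),np.degrees(np.arctan2(d[1],d[0])))
# depth-based rim mask refine
D=s['depth'];v,u=np.mgrid[150:325,220:345];P=np.array([pd(s,x,y) for x,y in zip(u.ravel(),v.ravel())])
m=abs(P[:,2]-.19)<.006;r=cv2.minAreaRect(P[m,:2].astype(np.float32)*1000);print('rim rect',r,m.sum())
v,u=np.mgrid[205:300,360:395];Q=np.array([pd(s,x,y) for x,y in zip(u.ravel(),v.ravel())])
m=(Q[:,2]>.008);q=Q[m];print('ratchet rect',cv2.minAreaRect(q[:,:2].astype(np.float32)*1000),q[:,2].max())
h,t=f((609,250),.031),f((620,515),.01);print('head',h,'butt',t,np.linalg.norm((h-t)[:2]),np.degrees(np.arctan2(*(h-t)[[1,0]])))
print('sq', f((609,250),.031))
S=monitor.sense();print(R.from_quat(S['tool_rot']).as_matrix().round(3))
E
```

```text
[[ 0.683   0.1361  0.19  ]
 [ 0.6599 -0.0218  0.19  ]
 [ 0.3533  0.0275  0.19  ]
 [ 0.3775  0.1849  0.19  ]]
sides [np.float64(0.1595), np.float64(0.3105), np.float64(0.1592), np.float64(0.3093)]
box [0.51842373 0.08168421 0.19      ] -9.10413277391483
bar [0.5166773  0.08145866 0.185     ] 0.11940536019954628 -8.079037419782178
rim rect ((520.1367797851562, 80.86449432373047), (162.1237335205078, 316.74163818359375), 81.14566802978516) 1586
ratchet rect ((476.62628173828125, -151.91552734375), (168.97442626953125, 252.16542053222656), 67.48613739013672) 1.2979310697925126
head [ 0.57620531 -0.16226099  0.031     ] butt [ 0.40424003 -0.17070863  0.01      ] 0.1721726442239214 2.8123431045566574
sq [ 0.57620531 -0.16226099  0.031     ]
[[ 0.963  0.27  -0.   ]
 [ 0.27  -0.963  0.002]
 [ 0.    -0.002 -1.   ]]
```

Top view: three ratchets, A (378,252), y=-0.166; B (342,136), y=-0.07; C (187,278), y=+0.335. I choose A, because it is farthest to the robot's right; the crop shows its head with the drive square up at crop (607,250) and its butt at (620,512). The bar runs from crop (232,208) to (197,412) in the box. Box centre ≈ (0.519, 0.081), yaw ≈ -9°.

```bash
python3 -m pendant '[[[0,0,-0.053,0,0,0,0.5],[0,0,-0.053,0,0,0,0.5],[0.036,-0.039,0,0,0,0,0.5],[0.036,-0.039,0,0,0,0,0.5],[0.036,-0.039,0,0,0,0,0.5],[0.036,-0.039,0,0,0,0,0.5],[0.036,-0.039,0,0,0,0,0.5],[0.036,-0.039,0,0,0,0,0.5],[0.036,-0.039,0,0,0,0,0.5],[0.036,-0.039,0,0,0,0,0.5],[0.036,-0.039,0,0,0,0,0.5],[0.036,-0.039,0,0,0,0,0.5],[0.036,-0.039,0,0,0,0,0.5],[0.036,-0.039,0,0,0,0,0.5],[0.036,-0.039,0,0,0,0,0.5],[0.036,-0.039,0,0,0,0,0.5],[0.036,-0.039,0,0,0,0,0.5],[0.036,-0.039,0,0,0,0,0.5],[0.036,-0.039,0,0,0,0,0.5],[0.036,-0.039,0,0,0,0,0.5]]]' 60
python3 -m pendant '[[[0,0,0,0,0,0.9,0.5],[0,0,0,0,0,0.9,0.5],[0,0,0,0,0,0.9,0.5],[0,0,0,0,0,0.9,0.5],[0,0,0,0,0,0,0.5],[0,0,0,0,0,0,0.5]]]'
cat >> h.py <<'E'
def go(x,y,z,yaw):
    S=monitor.sense();M=R.from_quat(S['tool_rot']).as_matrix();p=np.array(S['tcp_pos'])
    c,s_=np.cos(yaw),np.sin(yaw);T=np.array([[c,s_,0],[s_,-c,0],[0,0,-1]])
    print('t',round(S['t'],2),'tcp',p.round(4),'yaw',np.arctan2(M[1,0],M[0,0]).round(4),'gap',round(S['finger_gap'],3),'gf',round(S['gripper_force'],1),'F',np.round(S['force'],1),'q',np.round(S['q'],2))
    print('shift units',(M.T@(np.array([x,y,z])-p)/.8).round(4),'turn',(R.from_matrix(M.T@T).as_rotvec()/.12).round(3))
E
python3 -c "
from h import *
go(.518,.0815,.177,-.157)"
```

```text
t: 2.1
tcp_pos: [0.5165, 0.081, 0.3298]
tool_rot: [0.991, 0.137, -0.0, 0.0]
force: [0.9, -0.0, -0.6]
finger_gap: 0.499
gripper_force: 0.0
t: 2.7
tcp_pos: [0.5161, 0.0792, 0.3298]
tool_rot: [0.997, -0.078, -0.0, 0.0]
force: [0.5, 0.4, 0.5]
finger_gap: 0.498
gripper_force: 0.0
t 2.7 tcp [0.5161 0.0792 0.3298] yaw -0.156 gap 0.498 gf 0.0 F [0.5 0.4 0.5] q [-0.06  0.29  1.58 -0.    1.27  1.66]
shift units [ 0.0021 -0.0033  0.1911] turn [0.001 0.005 0.008]
```

```bash
python3 -m pendant '[[[0.002,-0.003,0.03,0,0,0,0.5],[0,0,0.03,0,0,0,0.5],[0,0,0.03,0,0,0,0.5],[0,0,0.03,0,0,0,0.5],[0,0,0.025,0,0,0,0.5],[0,0,0.02,0,0,0,0.5],[0,0,0.015,0,0,0,0.5],[0,0,0.011,0,0,0,0.5],[0,0,0,0,0,0,0.5]]]' 60
python3 -m pendant '[[[0,0,0,0,0,0,0],[0,0,0,0,0,0,0],[0,0,0,0,0,0,0],[0,0,0,0,0,0,0],[0,0,0,0,0,0,0],[0,0,0,0,0,0,0],[0,0,0,0,0,0,0]]]' 60
python3 -c "
from h import *
go(.518,.0815,.177,-.157)
# arc increments in tool units, 20 rows to 2.44
q=np.linspace(0,2.44,21);y=.1*(1-np.cos(q));z=.1*np.sin(q)
print([( -round(a/.8,4), -round(b/.8,4)) for a,b in zip(np.diff(y),np.diff(z))])"
```

```text
t: 3.6
tcp_pos: [0.5177, 0.0813, 0.1764]
tool_rot: [0.997, -0.079, -0.001, 0.0]
force: [-0.4, -0.2, 0.1]
finger_gap: 0.499
gripper_force: 0.0
t: 4.3
tcp_pos: [0.5189, 0.0816, 0.1782]
tool_rot: [0.997, -0.079, 0.001, -0.0]
force: [0.2, 2.8, 4.9]
finger_gap: 0.093
gripper_force: 58.6
t 4.3 tcp [0.5189 0.0816 0.1782] yaw -0.1584 gap 0.093 gf 58.6 F [0.2 2.8 4.9] q [-0.06  0.49  1.75  0.    0.9   1.67]
shift units [-0.0011  0.0003  0.0015] turn [-0.007 -0.016 -0.011]
[(np.float64(-0.0009), np.float64(-0.0152)), (np.float64(-0.0028), np.float64(-0.015)), (np.float64(-0.0046), np.float64(-0.0145)), (np.float64(-0.0063), np.float64(-0.0139)), (np.float64(-0.008), np.float64(-0.013)), (np.float64(-0.0095), np.float64(-0.0119)), (np.float64(-0.0109), np.float64(-0.0107)), (np.float64(-0.0121), np.float64(-0.0093)), (np.float64(-0.0131), np.float64(-0.0078)), (np.float64(-0.014), np.float64(-0.0061)), (np.float64(-0.0146), np.float64(-0.0044)), (np.float64(-0.015), np.float64(-0.0025)), (np.float64(-0.0152), np.float64(-0.0007)), (np.float64(-0.0152), np.float64(0.0012)), (np.float64(-0.0149), np.float64(0.003)), (np.float64(-0.0145), np.float64(0.0048)), (np.float64(-0.0138), np.float64(0.0065)), (np.float64(-0.0129), np.float64(0.0081)), (np.float64(-0.0118), np.float64(0.0097)), (np.float64(-0.0105), np.float64(0.011))]
```

```bash
python3 -m pendant '[[[0,-0.0009,-0.0152,0,0,0,0],[0,-0.0028,-0.015,0,0,0,0],[0,-0.0046,-0.0145,0,0,0,0],[0,-0.0063,-0.0139,0,0,0,0],[0,-0.008,-0.013,0,0,0,0],[0,-0.0095,-0.0119,0,0,0,0],[0,-0.0109,-0.0107,0,0,0,0],[0,-0.0121,-0.0093,0,0,0,0],[0,-0.0131,-0.0078,0,0,0,0],[0,-0.014,-0.0061,0,0,0,0]]]' 60
python3 -m pendant '[[[0,-0.0146,-0.0044,0,0,0,0],[0,-0.015,-0.0025,0,0,0,0],[0,-0.0152,-0.0007,0,0,0,0],[0,-0.0152,0.0012,0,0,0,0],[0,-0.0149,0.003,0,0,0,0],[0,-0.0145,0.0048,0,0,0,0],[0,-0.0138,0.0065,0,0,0,0],[0,-0.0129,0.0081,0,0,0,0],[0,-0.0118,0.0097,0,0,0,0],[0,-0.0105,0.011,0,0,0,0],[0,0,0,0,0,0,0],[0,0,0,0,0,0,0]]]' 60
python3 -c "
from h import *
go(.518+.176*.156,.0815+.176*.988,.178+.064,-.157)"
```

```text
t: 5.3
tcp_pos: [0.5289, 0.1465, 0.2723]
tool_rot: [0.997, -0.079, 0.001, 0.001]
force: [5.2, -2.4, -4.9]
finger_gap: 0.089
gripper_force: 59.0
t: 6.5
tcp_pos: [0.5462, 0.2559, 0.2427]
tool_rot: [0.997, -0.079, 0.0, 0.0]
force: [1.2, 0.1, 8.7]
finger_gap: 0.091
gripper_force: 60.4
t 6.5 tcp [0.5462 0.2559 0.2427] yaw -0.1577 gap 0.091 gf 60.4 F [1.2 0.1 8.7] q [ 0.25  0.5   1.49 -0.    1.15  1.98]
shift units [-0.0008  0.0008  0.0008] turn [ 0.004 -0.006 -0.006]
```

```bash
python3 -m pendant '[[[0,0,0,0,0,0,0.5],[0,0,0,0,0,0,0.5],[0,0,0,0,0,0,0.5],[0,0,0,0,0,0,0.5],[0,0,-0.02,0,0,0,0.5],[0,0,-0.04,0,0,0,0.5],[0,0,-0.04,0,0,0,0.5],[0,0,-0.04,0,0,0,0.5]]]' 60
python3 -c "
from h import *
go(.503,-.166,.2,.049)
s=snap('scene','s1.png')"
```

```text
t: 7.3
tcp_pos: [0.5454, 0.2553, 0.3543]
tool_rot: [0.997, -0.079, -0.001, 0.0]
force: [0.6, -0.8, -0.4]
finger_gap: 0.499
gripper_force: 0.0
t 7.3 tcp [0.5454 0.2553 0.3543] yaw -0.1584 gap 0.499 gf 0.0 F [ 0.6 -0.8 -0.4] q [ 0.25  0.4   1.35 -0.    1.4   1.98]
shift units [0.0311 0.5283 0.1934] turn [ 0.006  0.018 -1.728]
```

View pics/s1.png

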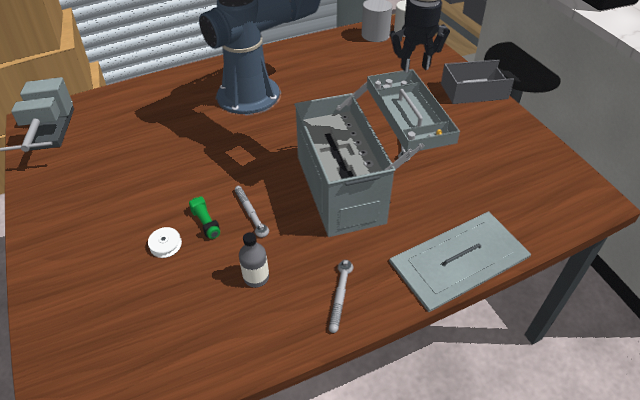

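The tray is resting raised (415,108) and the black cutout is visible in the box (340,155).

```bash
python3 -m pendant '[[[0.003,0.053,0,0,0,0,0.5],[0.003,0.053,0,0,0,0,0.5],[0.003,0.053,0,0,0,0,0.5],[0.003,0.053,0,0,0,0,0.5],[0.003,0.053,0,0,0,0,0.5],[0.003,0.053,0,0,0,0,0.5],[0.003,0.053,0,0,0,0,0.5],[0.003,0.053,0,0,0,0,0.5],[0.003,0.053,0,0,0,0,0.5],[0.003,0.053,0,0,0,0,0.5],[0,0,0.04,0,0,-0.864,0.5],[0,0,0.04,0,0,-0.864,0.5],[0,0,0.04,0,0,0,0.5],[0,0,0.04,0,0,0,0.5],[0,0,0.034,0,0,0,0.5],[0,0,0,0,0,0,0.5]]]' 60
python3 - <<'E'
from h import *
go(.503,-.166,.018,.049)
s=snap('top')
im=s['pixels'][:,:,::-1]
cv2.imwrite('pics/crop2.png',cv2.resize(im[160:310,195:395],(800,600),interpolation=cv2.INTER_CUBIC))
E
```

```text
t: 8.95
tcp_pos: [0.5, -0.1654, 0.1949]
tool_rot: [1.0, 0.024, -0.004, -0.003]
force: [0.4, 0.0, 0.2]
finger_gap: 0.5
gripper_force: 0.0
t 8.95 tcp [ 0.5    -0.1654  0.1949] yaw 0.0488 gap 0.5 gf 0.0 F [0.4 0.  0.2] q [-0.53  0.47  1.72 -0.    0.96  0.99]
shift units [0.0056 0.0021 0.2211] turn [-0.045  0.07  -0.002]
```

View pics/crop2.png

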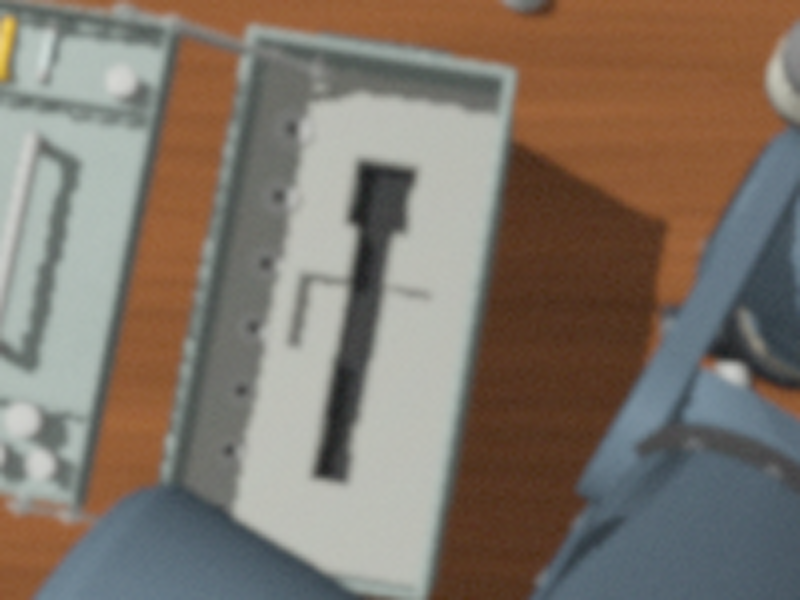

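Cutout clear: its head end is at crop (388,165) and its butt end at (328,480). Descending on the ratchet.

```bash
python3 -m pendant '[[[0.0056,0.002,0.035,0,0,0,0.5],[0,0,0.035,0,0,0,0.5],[0,0,0.035,0,0,0,0.5],[0,0,0.035,0,0,0,0.5],[0,0,0.03,0,0,0,0.5],[0,0,0.02,0,0,0,0.5],[0,0,0.015,0,0,0,0.5],[0,0,0.009,0,0,0,0.5],[0,0,0.007,0,0,0,0.5],[0,0,0,0,0,0,0.5],[0,0,0,0,0,0,0.5]]]' 80
python3 - <<'E'
from h import *
go(.503,-.166,.018,.049)
s=load('top')
f=lambda c,z:pz(s,195+(c[0]+.5)/4-.5,160+(c[1]+.5)/4-.5,z)
a,b=f((388.5,165),.135),f((328.5,480),.135);d=a-b;print(a,b,(a+b)/2,np.linalg.norm(d),np.arctan2(d[1],d[0]))
E
```

```text
t: 10.1
tcp_pos: [0.5079, -0.1685, 0.0224]
tool_rot: [1.0, 0.025, 0.0, 0.0]
force: [0.6, 0.2, -0.6]
finger_gap: 0.5
gripper_force: 0.0
t 10.1 tcp [ 0.5079 -0.1685  0.0224] yaw 0.0492 gap 0.5 gf 0.0 F [ 0.6  0.2 -0.6] q [-0.53  0.77  1.81  0.    0.57  0.99]
shift units [-0.0059 -0.0034  0.0055] turn [ 0.005 -0.007  0.002]
[0.6108546 0.0559724 0.135    ] [0.42042414 0.08702925 0.135     ] [0.51563937 0.07150082 0.135     ] 0.19294633167673658 -0.16166431263167644
```

```bash
python3 -m pendant '[[[-0.0059,-0.0034,0.0055,0,0,0,0.5],[0,0,0,0,0,0,0.5],[0,0,0,0,0,0,0],[0,0,0,0,0,0,0],[0,0,0,0,0,0,0],[0,0,0,0,0,0,0],[0,0,0,0,0,0,0],[0,0,0,0,0,0,0]]]' 90
python3 - <<'E'
from h import *
go(.503,-.166,.018,.049)
E
```

```text
t: 10.9
tcp_pos: [0.5026, -0.1659, 0.018]
tool_rot: [1.0, 0.025, 0.0, 0.0]
force: [-1.7, -0.1, 5.7]
finger_gap: 0.195
gripper_force: 88.1
t 10.9 tcp [ 0.5026 -0.1659  0.018 ] yaw 0.0491 gap 0.195 gf 88.1 F [-1.7 -0.1  5.7] q [-0.53  0.77  1.82 -0.    0.55  0.99]
shift units [ 0.0004  0.0002 -0.    ] turn [ 0.002 -0.002  0.001]
```

```bash
python3 -m pendant '[[[0,0,-0.01,0,0,0,0],[0,0,-0.02,0,0,0,0],[0,0,-0.045,0,0,0,0],[0,0,-0.05,0,0,0,0],[0,0,-0.05,0,0,0,0],[0,0,-0.05,0,0,0,0],[0,0,-0.05,0,0,0,0],[0,0,-0.03,0,0,0,0],[0,0,0,0,0,0,0]]]' 90
python3 - <<'E'
from h import *
go(.5206,.071,.26,-.159)
s=snap('scene')
im=s['pixels'][:,:,::-1]
cv2.imwrite('pics/crop3.png',cv2.resize(im[100:250,150:350],(800,600),interpolation=cv2.INTER_CUBIC))
E
```

```text
t: 11.8
tcp_pos: [0.5044, -0.1667, 0.265]
tool_rot: [1.0, 0.025, 0.004, 0.002]
force: [0.8, -0.2, -4.0]
finger_gap: 0.19
gripper_force: 88.3
t 11.8 tcp [ 0.5044 -0.1667  0.265 ] yaw 0.0494 gap 0.19 gf 88.3 F [ 0.8 -0.2 -4. ] q [-0.53  0.37  1.65  0.    1.11  0.99]
shift units [ 0.0349 -0.2957  0.0051] turn [ 0.031 -0.062  1.737]
```

View pics/crop3.png

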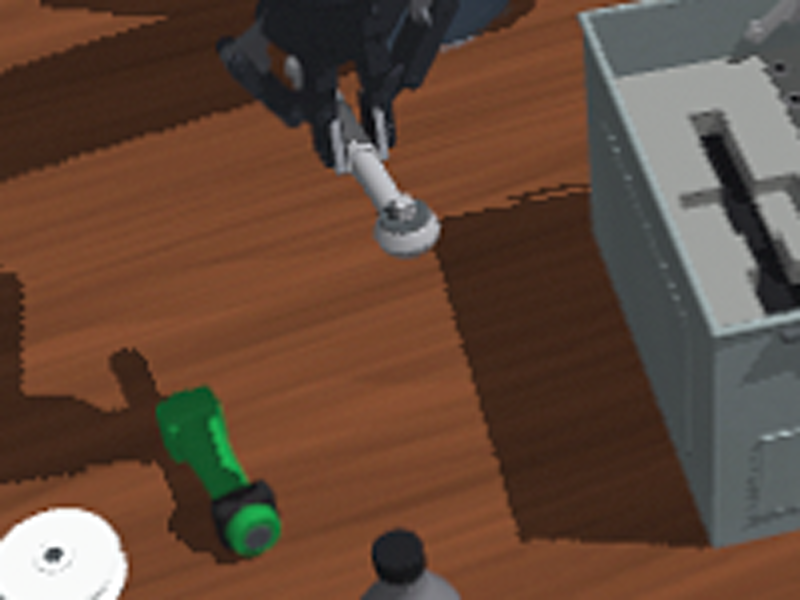

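Ratchet held square up, with its head at crop (405,225). I'll check the tilt by depth, then turn over the box.

```bash
python3 - <<'E'
from h import *
s=load('scene')
v,u=np.mgrid[138:166,238:262];P=np.array([pd(s,x,y) for x,y in zip(u.ravel(),v.ravel())])
P=P[(P[:,2]>.2)&(P[:,2]<.32)&(P[:,0]>.54)]
print(len(P),np.percentile(P[:,2],[2,25,50,75,90,97,100]).round(4))
t=P[P[:,2]>np.percentile(P[:,2],92)];print('sq',t.mean(0))
h=P[(P[:,2]>.258)&(P[:,2]<.272)];print('headtop',len(h),h.mean(0),cv2.minAreaRect(h[:,:2].astype(np.float32)*1000))
v,u=np.mgrid[134:150,236:252];Q=np.array([pd(s,x,y) for x,y in zip(u.ravel(),v.ravel())])
Q=Q[(Q[:,2]>.2)&(Q[:,2]<.32)&(Q[:,0]>.51)&(Q[:,0]<.56)]
for a in(.51,.52,.53,.54,.55):
    m=(Q[:,0]>=a)&(Q[:,0]<a+.01)
    if m.any(): print(a,Q[m,2].max().round(4),Q[m].mean(0).round(4))
E
python3 -m pendant '[[[0.0035,-0.0296,0,0,0,0,0],[0.0035,-0.0296,0,0,0,0,0],[0.0035,-0.0296,0,0,0,0,0],[0.0035,-0.0296,0,0,0,0,0],[0.0035,-0.0296,0,0,0,0,0],[0.0035,-0.0296,0,0,0,0,0],[0.0035,-0.0296,0,0,0,0,0],[0.0035,-0.0296,0,0,0,0,0],[0.0035,-0.0296,0,0,0,0,0],[0.0035,-0.0296,0,0,0,0,0],[0,0,0,0,0,0.579,0],[0,0,0,0,0,0.579,0],[0,0,0,0,0,0.579,0],[0,0,0,0,0,0,0],[0,0,0,0,0,0,0]]]' 90
python3 - <<'E'
from h import *
go(.5206,.071,.26,-.159)
s=snap('scene')
im=s['pixels'][:,:,::-1]
cv2.imwrite('pics/crop4.png',cv2.resize(im[60:210,270:470],(800,600),interpolation=cv2.INTER_CUBIC))
E
```

```text
248 [0.2516 0.2619 0.2659 0.2688 0.2729 0.2786 0.2803]
sq [ 0.57932274 -0.16253989  0.2781802 ]
headtop 195 [ 0.57777976 -0.16442521  0.26538505] ((569.683349609375, -166.68844604492188), (56.572471618652344, 32.43795394897461), 17.556161880493164)
0.51 0.2727 [ 0.5152 -0.1624  0.2642]
0.52 0.2664 [ 0.5248 -0.1669  0.2634]
0.53 0.2692 [ 0.5352 -0.1665  0.2641]
0.54 0.2675 [ 0.5452 -0.1658  0.2638]
0.55 0.2678 [ 0.5554 -0.1644  0.266 ]
t: 13.35
tcp_pos: [0.5177, 0.0721, 0.2595]
tool_rot: [0.997, -0.079, -0.002, 0.0]
force: [-0.2, -0.5, -3.0]
finger_gap: 0.19
gripper_force: 88.6
t 13.35 tcp [0.5177 0.0721 0.2595] yaw -0.1579 gap 0.19 gf 88.6 F [-0.2 -0.5 -3. ] q [-0.08  0.37  1.67  0.    1.1   1.65]
shift units [ 0.0038  0.0008 -0.0007] turn [0.003 0.036 0.009]
```

View pics/crop4.png

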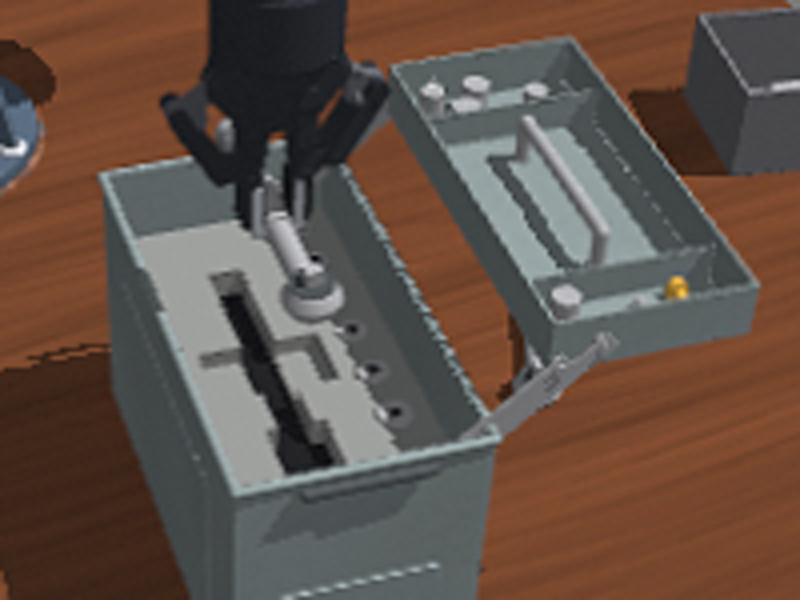

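Level and aimed. Next, descend to just above the insert.

```bash
python3 -m pendant '[[[0.003,0.001,0.03,0,0,0,0],[0,0,0.035,0,0,0,0],[0,0,0.03,0,0,0,0],[0,0,0.02,0,0,0,0],[0,0,0.008,0,0,0,0],[0,0,0,0,0,0,0],[0,0,0,0,0,0,0]]]' 90
python3 - <<'E'
from h import *
go(.5205,.071,.138,-.159)
s=snap('scene');t=snap('top')
a=cv2.resize(s['pixels'][95:210,295:395,::-1],(520,598),interpolation=cv2.INTER_CUBIC)
b=cv2.resize(t['pixels'][180:295,260:314,::-1],(280,598),interpolation=cv2.INTER_CUBIC)
cv2.imwrite('pics/crop5.png',np.hstack([a,b]))
E
```

```text
t: 14.1
tcp_pos: [0.5218, 0.0708, 0.1636]
tool_rot: [0.997, -0.079, 0.001, -0.0]
force: [-0.4, -0.8, -2.2]
finger_gap: 0.197
gripper_force: 88.6
t 14.1 tcp [0.5218 0.0708 0.1636] yaw -0.1591 gap 0.197 gf 88.6 F [-0.4 -0.8 -2.2] q [-0.08  0.51  1.76  0.    0.87  1.65]
shift units [-0.0017  0.      0.032 ] turn [-0.001 -0.01  -0.001]
```

View pics/crop5.png

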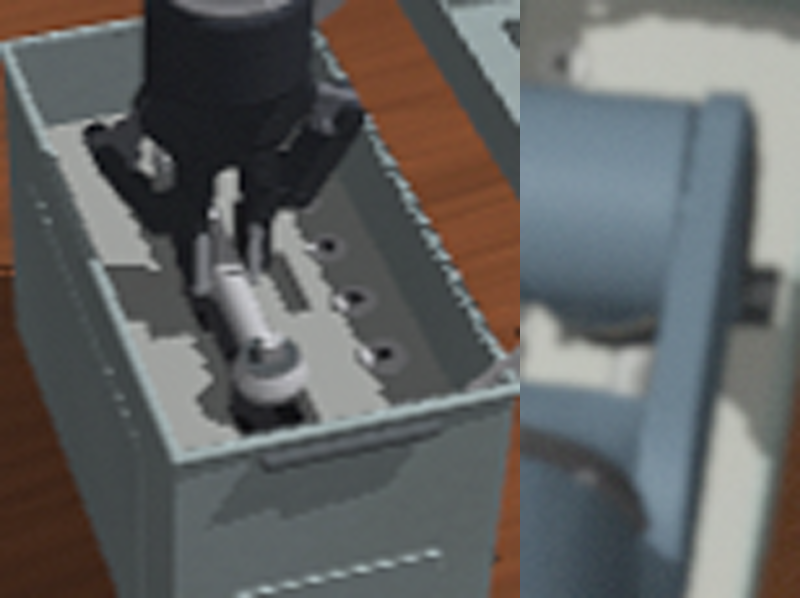

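The head, at (267,375), sits over the head end of the cutout. Lowering slowly.

```bash
python3 -m pendant '[[[-0.0015,0,0.006,0,0,0,0],[0,0,0.005,0,0,0,0],[0,0,0.004,0,0,0,0],[0,0,0.003,0,0,0,0],[0,0,0.002,0,0,0,0],[0,0,0,0,0,0,0]]]' 90
python3 -c "
from h import *
go(.5205,.071,.138,-.159)"
```

```text
t: 14.8
tcp_pos: [0.5199, 0.0711, 0.1468]
tool_rot: [0.997, -0.08, -0.0, 0.0]
force: [-0.2, 0.0, -4.3]
finger_gap: 0.191
gripper_force: 88.6
t 14.8 tcp [0.5199 0.0711 0.1468] yaw -0.1593 gap 0.191 gf 88.6 F [-0.2  0.  -4.3] q [-0.08  0.54  1.78 -0.    0.83  1.65]
shift units [ 0.0008 -0.      0.0109] turn [ 0.     0.005 -0.002]
```

```bash
python3 -m pendant '[[[0,0,0.003,0,0,0,0],[0,0,0.002,0,0,0,0],[0,0,0.002,0,0,0,0],[0,0,0.001,0,0,0,0],[0,0,0.001,0,0,0,0],[0,0,0.001,0,0,0,0],[0,0,0,0,0,0,0]]]' 90
python3 -c "
from h import *
go(.5205,.071,.138,-.159)"
```

```text
t: 15.5
tcp_pos: [0.5201, 0.0712, 0.1393]
tool_rot: [0.997, -0.079, 0.0, -0.0]
force: [-0.3, 0.5, -2.5]
finger_gap: 0.191
gripper_force: 88.8
t 15.5 tcp [0.5201 0.0712 0.1393] yaw -0.1591 gap 0.191 gf 88.8 F [-0.3  0.5 -2.5] q [-0.08  0.55  1.78  0.    0.81  1.65]
shift units [0.0005 0.0002 0.0016] turn [-0.002 -0.003 -0.001]
```

```bash
python3 -m pendant '[[[0,0,0.0013,0,0,0,0],[0,0,0.0012,0,0,0,0],[0,0,0,0,0,0,0]]]' 90
python3 -c "
from h import *
go(.5205,.071,.138,-.159)"
```

```text
t: 15.8
tcp_pos: [0.5203, 0.0713, 0.1384]
tool_rot: [0.997, -0.079, 0.001, -0.0]
force: [-1.8, 2.2, 7.9]
finger_gap: 0.196
gripper_force: 89.9
t 15.8 tcp [0.5203 0.0713 0.1384] yaw -0.1589 gap 0.196 gf 89.9 F [-1.8  2.2  7.9] q [-0.08  0.55  1.78  0.    0.81  1.65]
shift units [0.0003 0.0003 0.0005] turn [-0.002 -0.01   0.001]
```

```bash
python3 -m pendant '[[[0,0,-0.001,0,0,0,0.42],[0,0,0,0,0,0,0.42],[0,0,0,0,0,0,0.42],[0,0,0,0,0,0,0.42],[0,0,-0.02,0,0,0,0.42],[0,0,-0.035,0,0,0,0.42],[0,0,-0.035,0,0,0,0.17],[0.024,0,0,0,0,0,0.17],[0.024,0,0,0,0,0,0.17],[0.024,0,0,0,0,0,0.17],[0.02,0,0,0,0,0,0.17],[0,0,0,0,0,0,0.17]]]' 90
python3 - <<'E'
from h import *
go(.592,.0598,.16,-.159)
s=snap('scene');t=snap('top')
a=cv2.resize(s['pixels'][95:210,295:395,::-1],(520,598),interpolation=cv2.INTER_CUBIC)
b=cv2.resize(t['pixels'][180:295,260:314,::-1],(280,598),interpolation=cv2.INTER_CUBIC)
cv2.imwrite('pics/crop6.png',np.hstack([a,b]))
E
```

```text
t: 17.0
tcp_pos: [0.5948, 0.0588, 0.2097]
tool_rot: [0.997, -0.08, 0.001, 0.0]
force: [0.1, -0.5, 0.1]
finger_gap: 0.173
gripper_force: 0.0
t 17.0 tcp [0.5948 0.0588 0.2097] yaw -0.1599 gap 0.173 gf 0.0 F [ 0.1 -0.5  0.1] q [-0.09  0.53  1.54 -0.    1.07  1.64]
shift units [-0.0038 -0.0007  0.0622] turn [-0.    -0.02  -0.008]
```

View pics/crop6.png

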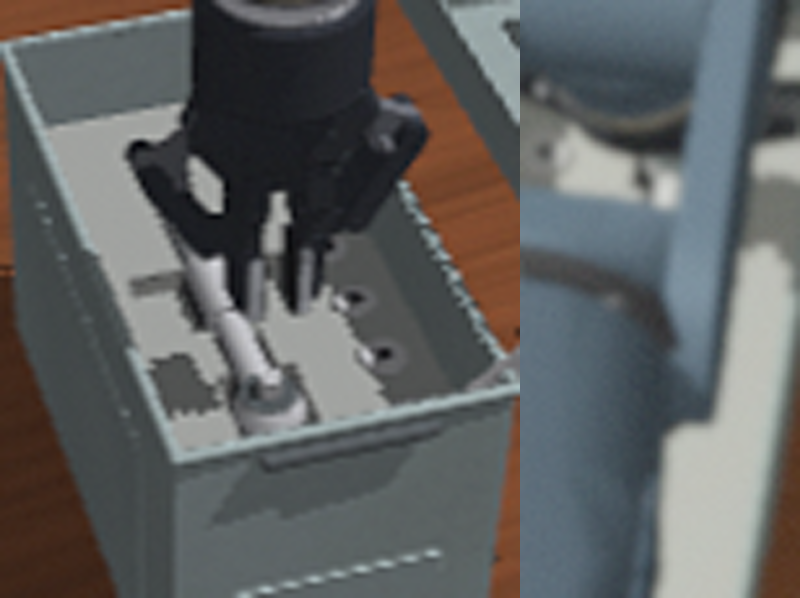

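Ratchet lies on the ribs, square at (268,378) in the left crop. Checking the head position before pressing.

```bash
python3 - <<'E'
from h import *
s=load('scene')
print('sq',pz(s,295+268/5.2-.5,95+376/5.2-.5,.150))
v,u=np.mgrid[160:180,338:356];P=np.array([pd(s,x,y) for x,y in zip(u.ravel(),v.ravel())])
P=P[(P[:,2]>.128)&(P[:,2]<.16)]
print(np.percentile(P[:,2],[5,25,50,75,95,100]).round(4))
t=P[P[:,2]>.146];print('sqd',len(t),t.mean(0))
h=P[(P[:,2]>.137)&(P[:,2]<.145)];print('head',len(h),h.mean(0))
E
python3 -m pendant '[[[-0.0035,0,0.02,0,0,0,0.17],[0,0,0.015,0,0,0,0.17],[0,0,0.01,0,0,0,0.17],[0,0,0,0,0,0,0.17]]]' 90
python3 -c "
from h import *
go(.592,.0598,.15,-.159)"
```

```text
sq [0.59095109 0.06080683 0.15      ]
[0.1304 0.1343 0.1365 0.1401 0.1479 0.1541]
sqd 20 [0.5954923  0.06092013 0.15026599]
head 120 [0.58799863 0.06178554 0.13990164]
t: 17.5
tcp_pos: [0.5885, 0.0601, 0.1724]
tool_rot: [0.997, -0.08, -0.002, -0.0]
force: [-0.0, -0.4, 0.3]
finger_gap: 0.171
gripper_force: 0.0
t 17.5 tcp [0.5885 0.0601 0.1724] yaw -0.1592 gap 0.171 gf 0.0 F [-0.  -0.4  0.3] q [-0.09  0.58  1.58  0.    0.99  1.64]
shift units [ 0.0045 -0.0004  0.028 ] turn [ 0.002  0.03  -0.001]
```

```bash
python3 -m pendant '[[[0.004,-0.0008,0,0,0,0,0.17],[0,0,0.006,0,0,0,0.17],[0,0,0.006,0,0,0,0.17],[0,0,0.003,0,0,0,0.17],[0,0,0,0,0,0,0.17]]]' 90
python3 -c "
from h import *
go(.592,.0603,.15,-.159)"
```

```text
t: 18.0
tcp_pos: [0.5928, 0.06, 0.1614]
tool_rot: [0.997, -0.08, -0.001, -0.0]
force: [0.3, 0.6, 0.2]
finger_gap: 0.169
gripper_force: 0.0
t 18.0 tcp [0.5928 0.06   0.1614] yaw -0.1593 gap 0.169 gf 0.0 F [0.3 0.6 0.2] q [-0.09  0.59  1.58  0.    0.96  1.64]
shift units [-0.001  -0.0002  0.0142] turn [ 0.001  0.009 -0.002]
```

```bash
python3 -m pendant '[[[0,0,0.0025,0,0,0,0.17],[0,0,0.0025,0,0,0,0.17],[0,0,0.0025,0,0,0,0.17],[0,0,0,0,0,0,0.17]]]' 90
python3 -m pendant '[[[0,0,0.0012,0,0,0,0.17],[0,0,0.0012,0,0,0,0.17]]]' 90
python3 -m pendant '[[[0,0,0.0012,0,0,0,0.17],[0,0,0.0012,0,0,0,0.17]]]' 90
```

```text
t: 18.4
tcp_pos: [0.5929, 0.06, 0.1555]
tool_rot: [0.997, -0.08, -0.0, -0.0]
force: [-0.9, -1.1, 0.2]
finger_gap: 0.169
gripper_force: 0.0
t: 18.6
tcp_pos: [0.5933, 0.06, 0.1544]
tool_rot: [0.997, -0.08, 0.0, -0.0]
force: [-1.2, -0.0, 5.6]
finger_gap: 0.166
gripper_force: 3.0
t: 18.8
tcp_pos: [0.5935, 0.06, 0.1536]
tool_rot: [0.997, -0.079, 0.0, 0.0]
force: [-3.2, -0.5, 11.5]
finger_gap: 0.17
gripper_force: 6.1
```

```bash
python3 -m pendant '[[[0,0,0.0012,0,0,0,0.17],[0,0,0.0012,0,0,0,0.17],[0,0,0.0012,0,0,0,0.17]]]' 90
python3 -m pendant '[[[0,0,0.0012,0,0,0,0.17],[0,0,0.0012,0,0,0,0.17],[0,0,0.0012,0,0,0,0.17]]]' 90
```

```text
t: 19.1
tcp_pos: [0.5936, 0.06, 0.1522]
tool_rot: [0.997, -0.079, 0.001, 0.0]
force: [-4.7, -0.1, 17.1]
finger_gap: 0.17
gripper_force: 8.5
t: 19.4
tcp_pos: [0.594, 0.0599, 0.1497]
tool_rot: [0.997, -0.079, 0.001, 0.0]
force: [-5.7, 1.0, 23.1]
finger_gap: 0.17
gripper_force: 11.4
```

```bash
python3 -m pendant '[[[0,0,0.0012,0,0,0,0.17],[0,0,0.0012,0,0,0,0.17],[0,0,0,0,0,0,0.17]]]' 90
python3 -m pendant '[[[0,0,0.0012,0,0,0,0.17],[0,0,0.0012,0,0,0,0.17],[0,0,0.0,0,0,0,0.17]]]' 90
```

```text
t: 19.7
tcp_pos: [0.594, 0.0599, 0.1496]
tool_rot: [0.997, -0.079, 0.002, 0.0]
force: [-7.8, 0.2, 26.9]
finger_gap: 0.167
gripper_force: 13.6
t: 20.0
tcp_pos: [0.594, 0.0599, 0.1495]
tool_rot: [0.997, -0.079, 0.002, 0.0]
force: [-9.3, -0.9, 37.7]
finger_gap: 0.172
gripper_force: 18.4
```

Head bottomed at about 5 mm below contact. Next, the butt.

```bash
python3 -m pendant '[[[0,0,-0.02,0,0,0,0.17],[0,0,-0.03,0,0,0,0.1],[0,0,-0.01,0,0,0,0],[-0.046,0,0,0,0,0,0],[-0.046,0,0,0,0,0,0],[-0.046,0,0,0,0,0,0],[-0.046,0,0,0,0,0,0],[0,0,0,0,0,0,0],[0,0,0,0,0,0,0]]]' 30
python3 - <<'E'
from h import *
go(.447,.0833,.16,-.159)
s=snap('scene')
v,u=np.mgrid[155:182,335:360];P=np.array([pd(s,x,y) for x,y in zip(u.ravel(),v.ravel())])
ex=np.array([.987,-.158]);ey=np.array([.158,.987]);d=P[:,:2]-[.516,.0722];X=d@ex;Y=d@ey
m=(np.hypot(X-.077,Y)<.017)&(P[:,2]>.125)
print('head',m.sum(),np.percentile(P[m,2],[10,25,50,75,95]).round(4))
v,u=np.mgrid[115:190,305:380];P=np.array([pd(s,x,y) for x,y in zip(u.ravel(),v.ravel())])
d=P[:,:2]-[.516,.0722];X=d@ex;Y=d@ey
for x in range(-90,60,10):
    m=(abs(X-x/1e3)<.005)&(abs(Y)<.004);k=(abs(X-x/1e3)<.005)&(abs(Y+.03)<.01)
    print(x,m.sum(),np.percentile(P[m,2],75).round(4) if m.any() else '','insert',np.median(P[k,2]).round(4) if k.any() else '')
E
```

```text
t: 20.9
tcp_pos: [0.4476, 0.0835, 0.1903]
tool_rot: [0.997, -0.079, 0.0, 0.0]
force: [1.2, 0.8, 0.1]
finger_gap: -0.002
gripper_force: 0.0
t 20.9 tcp [0.4476 0.0835 0.1903] yaw -0.1589 gap -0.002 gf 0.0 F [1.2 0.8 0.1] q [-0.06  0.39  1.9  -0.    0.85  1.67]
shift units [-0.0007  0.0003  0.0379] turn [-0.    -0.003  0.001]
head 107 [0.1312 0.1341 0.1362 0.1388 0.1469]
-90 2 0.1387 insert 0.1355
-80 7 0.142 insert 0.1356
-70 10 0.1421 insert 0.1356
-60 35 0.1993 insert 0.1351
-50 8 0.1407 insert 0.1349
-40 8 0.1408 insert 0.1354
-30 6 0.1404 insert 0.1351
-20 12 0.1406 insert 0.1286
-10 11 0.139 insert 0.1225
0 8 0.1389 insert 0.1218
10 8 0.1387 insert 0.1237
20 13 0.1384 insert 0.1338
30 14 0.1355 insert 0.1351
40 9 0.1358 insert 0.1351
50 8 0.1348 insert 0.1352
```

```bash
python3 -m pendant '[[[0,0,0.02,0,0,0,0],[0,0,0.015,0,0,0,0],[0,0,0.004,0,0,0,0],[0,0,0.002,0,0,0,0],[0,0,0,0,0,0,0]]]' 30
python3 -m pendant '[[[0,0,0.002,0,0,0,0],[0,0,0.002,0,0,0,0],[0,0,0.002,0,0,0,0]]]' 30
python3 -m pendant '[[[0,0,0.0015,0,0,0,0],[0,0,0.0015,0,0,0,0]]]' 30
```

```text
t: 21.45
tcp_pos: [0.4487, 0.0832, 0.1576]
tool_rot: [0.997, -0.08, 0.0, -0.0]
force: [-0.1, 0.5, -0.0]
finger_gap: 0.002
gripper_force: 0.0
t: 21.75
tcp_pos: [0.4484, 0.0833, 0.1538]
tool_rot: [0.997, -0.079, 0.001, 0.0]
force: [-2.6, -0.2, 12.5]
finger_gap: 0.0
gripper_force: 6.9
t: 21.95
tcp_pos: [0.4483, 0.0833, 0.1523]
tool_rot: [0.997, -0.079, 0.001, 0.0]
force: [-3.4, -0.7, 19.2]
finger_gap: -0.002
gripper_force: 9.4
```

```bash
python3 -m pendant '[[[0,0,0.0015,0,0,0,0],[0,0,0.0015,0,0,0,0]]]' 30
python3 -m pendant '[[[0,0,0.0015,0,0,0,0],[0,0,0.0015,0,0,0,0],[0,0,0,0,0,0,0]]]' 30
python3 -m pendant '[[[0,0,0.0015,0,0,0,0],[0,0,0.001,0,0,0,0],[0,0,0,0,0,0,0]]]' 30
```

```text
t: 22.15
tcp_pos: [0.4482, 0.0834, 0.1502]
tool_rot: [0.997, -0.079, 0.001, 0.0]
force: [-3.7, 0.7, 18.2]
finger_gap: 0.003
gripper_force: 9.0
t: 22.45
tcp_pos: [0.4481, 0.0834, 0.1485]
tool_rot: [0.997, -0.079, 0.001, 0.0]
force: [-4.9, -0.7, 26.2]
finger_gap: -0.004
gripper_force: 12.9
t: 22.75
tcp_pos: [0.4481, 0.0834, 0.1483]
tool_rot: [0.997, -0.079, 0.002, 0.0]
force: [-8.8, -0.4, 43.5]
finger_gap: 0.003
gripper_force: 21.6
```

```bash
python3 -m pendant '[[[0,0,-0.03,0,0,0,0],[0,0,-0.05,0,0,0,0],[0,0,-0.05,0,0,0,0],[0,0,-0.05,0,0,0,0],[0,0,-0.05,0,0,0,0.3],[0,0,0,0,0,0,0.5],[0,0,0,0,0,0,0.5]]]' 30
cat > chk.py <<'E'
from h import *
go(.5459,.2556,.2427,-.159)
s=snap('scene')
ex=np.array([.987,-.158]);ey=np.array([.158,.987])
v,u=np.mgrid[115:190,305:380];P=np.array([pd(s,x,y) for x,y in zip(u.ravel(),v.ravel())])
d=P[:,:2]-[.516,.0722];X=d@ex;Y=d@ey
for x in range(-90,100,10):
    m=(abs(X-x/1e3)<.005)&(abs(Y)<.004)&(P[:,2]<.17);k=(abs(X-x/1e3)<.005)&(abs(Y+.03)<.01)
    print(x,m.sum(),np.percentile(P[m,2],75).round(4) if m.any() else '','insert',np.median(P[k,2]).round(4) if k.any() else '')
for sg in(-1,1):
    m=(abs(X-.077)<.012)&(abs(Y-sg*.011)<.004);print('side',sg,m.sum(),np.median(P[m,2]))
cv2.imwrite('pics/crop7.png',cv2.resize(s['pixels'][95:210,285:395,::-1],(572,598),interpolation=cv2.INTER_CUBIC))
E
python3 chk.py
```

```text
t: 23.45
tcp_pos: [0.448, 0.0834, 0.3285]
tool_rot: [0.997, -0.079, 0.001, -0.0]
force: [-0.1, 0.5, -0.5]
finger_gap: 0.496
gripper_force: 0.0
t 23.45 tcp [0.448  0.0834 0.3285] yaw -0.1592 gap 0.496 gf 0.0 F [-0.1  0.5 -0.5] q [-0.06  0.19  1.73  0.    1.22  1.67]
shift units [ 0.0865 -0.2319  0.1076] turn [-0.003 -0.022 -0.001]
-90 5 0.1357 insert 0.1347
-80 8 0.1354 insert 0.1354
-70 9 0.1366 insert 0.1346
-60 8 0.1369 insert 0.1344
-50 8 0.1364 insert 0.1348
-40 9 0.1369 insert 0.1353
-30 9 0.1362 insert 0.1346
-20 9 0.1354 insert 0.1296
-10 9 0.136 insert 0.1223
0 10 0.135 insert 0.1213
10 9 0.1364 insert 0.1238
20 12 0.1347 insert 0.1329
30 10 0.1335 insert 0.1356
40 8 0.1337 insert 0.1356
50 10 0.1345 insert 0.1352
60 8 0.1331 insert 0.1349
70 4 0.138 insert 0.1355
80 16 0.1463 insert 0.1352
90 19 0.1405 insert 0.1355
side -1 26 0.13300938986979488
side 1 15 0.13533823748464502
```

View pics/crop7.png

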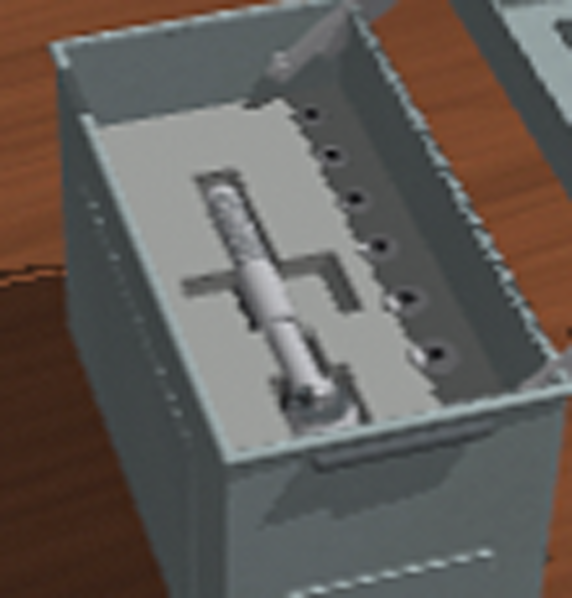

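Ratchet lies flush along its whole length (butt (225,195), head (320,400)), tops within about 1 mm of the insert's level. Back to the tray bar.

```bash
python3 -m pendant '[[[0.0173,-0.0464,0,0,0,0,0.5],[0.0173,-0.0464,0,0,0,0,0.5],[0.0173,-0.0464,0,0,0,0,0.5],[0.0173,-0.0464,0,0,0,0,0.5],[0.0173,-0.0464,0,0,0,0,0.5],[0,0,0.03,0,0,0,0.5],[0,0,0.03,0,0,0,0.5],[0,0,0.02,0,0,0,0.5],[0,0,0,0,0,0,0.5]]]' 60
python3 -c "
from h import *
go(.5460,.2557,.2427,-.159)"
```

```text
t: 24.4
tcp_pos: [0.5426, 0.2549, 0.2585]
tool_rot: [0.997, -0.079, -0.005, 0.002]
force: [-1.7, -0.3, 0.6]
finger_gap: 0.498
gripper_force: 0.0
t 24.4 tcp [0.5426 0.2549 0.2585] yaw -0.1591 gap 0.498 gf 0.0 F [-1.7 -0.3  0.6] q [ 0.25  0.48  1.48 -0.    1.19  1.98]
shift units [ 0.0042 -0.0017  0.0196] turn [ 0.037  0.084 -0.001]
```

```bash
python3 -m pendant '[[[0.003,-0.0015,0.01,0,0,0,0.5],[0,0,0.0095,0,0,0,0.5],[0,0,0,0,0,0,0.5],[0,0,0,0,0,0,0],[0,0,0,0,0,0,0],[0,0,0,0,0,0,0],[0,0,0,0,0,0,0],[0,0,0,0,0,0,0],[0,0,0,0,0,0,0]]]' 60
python3 -c "
from h import *
go(.5460,.2557,.2427,-.159)"
```

```text
t: 25.3
tcp_pos: [0.5484, 0.2558, 0.2488]
tool_rot: [0.997, -0.079, 0.0, 0.001]
force: [-1.2, -5.4, 5.3]
finger_gap: 0.087
gripper_force: 58.8
t 25.3 tcp [0.5484 0.2558 0.2488] yaw -0.1591 gap 0.087 gf 58.8 F [-1.2 -5.4  5.3] q [ 0.25  0.5   1.48 -0.    1.16  1.98]
shift units [-0.0029  0.0005  0.0076] turn [ 0.009 -0.008 -0.001]
```

```bash
python3 -m pendant '[[[0,0,0,0,0,0,0.5],[0,0,0,0,0,0,0.5],[0,0,0,0,0,0,0.5],[-0.0025,0,0.007,0,0,0,0.5],[0,0,0,0,0,0,0.5],[0,0,0,0,0,0,0],[0,0,0,0,0,0,0],[0,0,0,0,0,0,0],[0,0,0,0,0,0,0],[0,0,0,0,0,0,0],[0,0,0,0,0,0,0]]]' 60
python3 -c "
from h import *
go(.5460,.2557,.2427,-.159)"
```

```text
t: 26.4
tcp_pos: [0.5461, 0.2561, 0.2425]
tool_rot: [0.997, -0.08, -0.0, 0.001]
force: [-1.4, -4.3, 1.8]
finger_gap: 0.092
gripper_force: 58.5
t 26.4 tcp [0.5461 0.2561 0.2425] yaw -0.1592 gap 0.092 gf 58.5 F [-1.4 -4.3  1.8] q [ 0.25  0.5   1.49 -0.    1.15  1.98]
shift units [-0.      0.0005 -0.0002] turn [ 0.01   0.001 -0.002]
```

Gripped as before; swinging the tray back along the reverse arc.

```bash
python3 -m pendant '[[[0,0.0105,-0.011,0,0,0,0],[0,0.0118,-0.0097,0,0,0,0],[0,0.0129,-0.0081,0,0,0,0],[0,0.0138,-0.0065,0,0,0,0],[0,0.0145,-0.0048,0,0,0,0],[0,0.0149,-0.003,0,0,0,0],[0,0.0152,-0.0012,0,0,0,0],[0,0.0152,0.0007,0,0,0,0],[0,0.015,0.0025,0,0,0,0],[0,0.0146,0.0044,0,0,0,0],[0,0,0,0,0,0,0]]]' 60
python3 -m pendant '[[[0,0.014,0.0061,0,0,0,0],[0,0.0131,0.0078,0,0,0,0],[0,0.0121,0.0093,0,0,0,0],[0,0.0109,0.0107,0,0,0,0],[0,0.0095,0.0119,0,0,0,0],[0,0.008,0.013,0,0,0,0],[0,0.0063,0.0139,0,0,0,0],[0,0.0023,0.0072,0,0,0,0],[0,0.0023,0.0073,0,0,0,0],[0,0.0014,0.0075,0,0,0,0],[0,0.0014,0.0075,0,0,0,0],[0,0.0005,0.0076,0,0,0,0],[0,0.0004,0.0076,0,0,0,0],[0,0,0,0,0,0,0],[0,0,0,0,0,0,0]]]' 60
python3 -c "
from h import *
go(.5189,.0816,.1775,-.159)"
```

```text
t: 27.5
tcp_pos: [0.5286, 0.1454, 0.2716]
tool_rot: [0.997, -0.08, 0.0, 0.001]
force: [2.0, 0.1, -5.0]
finger_gap: 0.09
gripper_force: 59.1
t: 29.0
tcp_pos: [0.5187, 0.0818, 0.178]
tool_rot: [0.997, -0.079, 0.001, 0.0]
force: [2.3, -5.1, 1.7]
finger_gap: 0.091
gripper_force: 59.8
t 29.0 tcp [0.5187 0.0818 0.178 ] yaw -0.1591 gap 0.091 gf 59.8 F [ 2.3 -5.1  1.7] q [-0.06  0.49  1.75 -0.    0.9   1.67]
shift units [0.0003 0.0003 0.0006] turn [ 0.006 -0.009 -0.001]
```

```bash
python3 -m pendant '[[[0,0,0.0015,0,0,0,0],[0,0,0,0,0,0,0],[0,0,0,0,0,0,0.5],[0,0,0,0,0,0,0.5],[0,0,0,0,0,0,0.5],[0,0,0,0,0,0,0.5],[0,0,-0.02,0,0,0,0.5],[0,0,-0.04,0,0,0,0.5],[0,0,-0.05,0,0,0,0.5],[0,0,-0.05,0,0,0,0.5],[0,0,-0.04,0,0,0,0.5],[0,0,0,0,0,0,0.5],[0,0,0,0,0,0,0.5]]]' 60
python3 - <<'E'
from h import *
go(.5189,.0816,.177,-.159)
s0=cv2.imread('pics/scene0.png').astype(int);s=snap('scene','s_end.png');s1=s['pixels'][:,:,::-1].astype(int)
for n,b in(('tray',(115,180,310,385)),('bottle',(230,290,235,275)),('pulley',(225,262,140,190)),('nozzle',(190,240,185,222))):
    print(n,abs(s0-s1)[b[0]:b[1],b[2]:b[3]].mean().round(2))
v,u=np.mgrid[105:185,305:385];P=np.array([pd(s,x,y) for x,y in zip(u.ravel(),v.ravel())])
d=P[:,:2]-[.518,.0817];X=d@[.987,-.158];Y=d@[.158,.987]
m=(abs(X)<.05)&(abs(Y)<.05)&(P[:,2]<.2);print('bar top',np.percentile(P[m,2],[50,97,99]))
E
```

```text
t: 30.3
tcp_pos: [0.518, 0.0827, 0.3369]
tool_rot: [0.997, -0.079, 0.0, -0.0]
force: [-0.3, 0.2, -0.9]
finger_gap: 0.498
gripper_force: 0.0
t 30.3 tcp [0.518  0.0827 0.3369] yaw -0.159 gap 0.498 gf 0.0 F [-0.3  0.2 -0.9] q [-0.06  0.29  1.56  0.    1.29  1.67]
shift units [0.0013 0.0013 0.1999] turn [-0.003 -0.005 -0.   ]
tray 1.37
bottle 3.42
pulley 1.03
nozzle 3.2
bar top [0.15257646 0.18529981 0.18647326]
```

View pics/s_end.png

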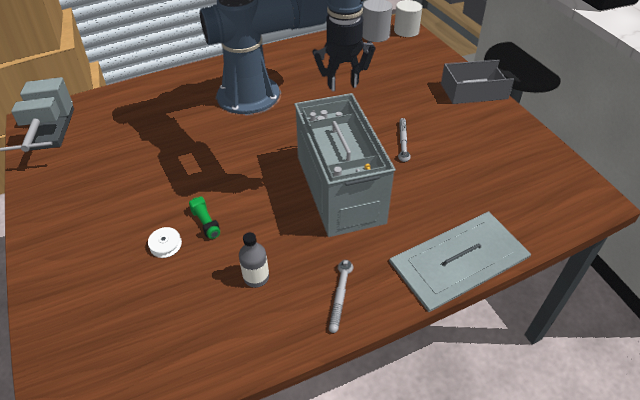

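The tray is fully down (345,140), the bar top reads 0.185, the gripper is clear, and the bottle, pulley and nozzle haven't moved. Handing in.

```bash
python3 -c "
from h import *
print(job.sign_off())"
```

```text
the job is handed in; nothing more can be done
None
```

The ratchet is pressed flush into its cutout at head and butt, the tray is lowered fully down over it and released, and the job is handed in at about 30 s; the hand-in returned no verdict.

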